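# Make up the ring kit and the beading kit on a jeweller's bench

## Robot

A 7-joint arm with a two-finger parallel gripper is mounted at the origin on the work surface. World frame = base frame: x ahead of the robot, y to its left, z up, the work surface at z = 0. Lengths are in m, angles in rad, forces in N, time in s.
With the tool pointing down it reaches from about 0.425 to 0.875 m from the base axis. Payload 4.7 kg.
Tool frame: the origin (TCP) lies at the very end of the fingers, on their centre line; the grasp point (between the pads) lies 19 mm behind it; z points along the fingers, y is the direction in which the jaws open and shut (so a half turn about z gives the same grasp; the last joint's range is limited). The gripper opens to 87 mm and grips with 3 to 60 N. Pads are 19 mm wide; open, the fingers measure 117 mm over their backs; the gripper's body (75 mm by 190 mm) begins 51 mm behind the grasp point.
Start: joints at [-1.14, 0.321, -0.07, 1.45, 0.023, 1.371, -0.057], TCP at [0.263, 0.594, 0.223] pointing down, gripper open.
Joint ranges: [-2.86, 2.86], [-0.3, 2.09], [-1.38, 1.24], [0.06, 2.45], [-1.56, 4.7], [0.09, 2.05], [-2.69, 2.69]. Speed limits (rad/s): [2.57, 2.57, 3.14, 3.14, 3.14, 3.14, 3.14].

## Interface

Orientations are given as a rotation vector (axis times angle).
In Python, from bench import * gives the robot as it stands.
- The arm moves only by the shell command python3 -m jog 'ROWS' [OPENING] [FORCE]. ROWS is JSON, a list of rows, each a list of 4 numbers: the shift along the world's x, y, z in mm, then the turn about the world's z in rad. In form: [[x, y, z, twist], ...]. A call has exactly 8 rows; each row is the pose to reach, as a shift and turn from the pose commanded when the call began; what a row does not reach only later rows make up. A row lasts 1/8 s, in which the tool goes at most 62.5 mm and 10.7 degrees, less where a joint would pass 70% of its speed; a pose out of reach is approached as far as the arm can. A call with a gripper value outside its range is refused whole. OPENING is the opening, from -1 (shut) to 1 (fully open), set as the call begins (- or left out, the last holds). The fingers move at their own pace and stop on an object; FORCE is the grip in N (left out, the last holds). Time passes only in rows, so rows that repeat a pose let the fingers close, or fill a call up. It gives the time, the measured TCP pose, the force and the opening at its end, in the units of the state.
- get_state(): the state, without advancing time (a new reading comes with each control period).
- get_image(name): name is "scene" or "top" or "wrist"; returns a dict with "image" (400x640x3 uint8, red, green, blue), "fx", "fy", "cx", "cy" (pixels), "D" ([k1, k2, p1, p2, k3] as OpenCV has them; the pictures are not rectified), "position" and "rotation" of the camera in the world; the wrist camera has in their place "tool_from_camera" (4x4, takes a point from camera to tool coordinates, whose origin is the TCP and whose axes are the flange's). Camera axes: x right, y down, z forward; pixel columns grow to the right and rows downward; lengths in m; the calibration is good to about 2 mm. A picture is of the moment at which its call begins: read the wrist's pose just before it. There is no depth.
- close_job(): hands the job in, once; it reports no verdict.
The state is a dict: "time": time; "joint_positions": joint angles; "qd": joint speeds; "joint_torque": joint torques, N m; "position": TCP position; "tool_rot": TCP orientation; "ft_force": force on the tool from outside, world axes, zero at the start; "torque": the same for the moment, N m; "grip_width": opening from 0.0 (shut) to 1.0 (fully open).
Only numpy, scipy, OpenCV 4.12 (cv2) and the standard library are available. Lean on these libraries where they do the work, as an engineer would, in place of code of your own. Each camera call takes 0.05 s, during which the arm holds its last target. There are 200 camera calls.

## Task

Make up two kits for the jewellery class. Ring kit, in the wooden tray with three pockets: the little anvil lying lengthwise along the long pocket on its foot, and the ring box and the small tin in the two square pockets, one in each, either way round. Beading kit, in the tray with two pockets: the large tin and the amber bottle, one in each, either way round. Stand everything upright in the middle of its pocket and let go; leave the brass doming block, the bangle and the pliers where they are.

Things in the scene. Friction and masses are not known exactly. Their poses are not given: they have to be found in the camera images.
- anvil_c (a point): Miniature steel jeweller's anvil, 100 long (along its x, round tapering horn to +x, flat heel to -x), 32 wide (along y, at both foot and face; the waist between is 26), 56 high, about 0.42 kg. The foot is 60 x 32; the face block, centred, is 50 long. Grip it across its 32 mm width at the middle. This point is its centre, half-way up. z is up.
- ringbox_c (a point): Closed ring box in dark navy leatherette with a thin brass seam, 50 x 50 (x and y along its sides) and 48 high, about 70 g. This point is its centre, half-way up. z is up.
- smalltin_c (a point): Small plain aluminium screw-lid tin, upright cylinder 42 in diameter, 48 high, about 60 g. This point is its centre, half-way up. z is up.
- bigtin_c (a point): Large plain aluminium screw-lid tin, upright cylinder 62 in diameter, 50 high, about 120 g. This point is its centre, half-way up. z is up.
- bottle_c (a point): Small amber glass bead bottle with black cap, upright: glass 42 in diameter up to 46 above its base, cap 34 in diameter above that, 66 high in all, about 90 g. This point is its centre, half-way up. z is up.
- tray3: Fixed low wooden tray with three pockets, 178 along its x, 186 along its y. Origin: centre of its underside, on the table; z up. Pocket floor 4 above the table, rims and dividers 6 wide with tops 9 above the table. Long pocket (76 along x, 174 along y): centre at x = +45, y = 0 mm in the tray's frame. Two square pockets (84 x 84): centres at x = -41, y = +45 and x = -41, y = -45.
- tray2: Fixed low wooden tray with two square pockets (84 x 84) side by side, 96 along its x, 186 along its y. Origin: centre of its underside, on the table; z up. Pocket floor 4 above the table, rims and divider 6 wide with tops 9 above the table. Pocket centres at x = 0, y = +45 and x = 0, y = -45 mm in the tray's frame.
- domeblock_c (a point): Brass doming block, a 40 mm cube with round dark hollows in its faces, standing among the stock; not wanted in either kit, leave it where it is. This point is its centre, half-way up.
- bangle_c (a point): Brass bangle, a ring 70 in outer diameter and 8 thick, lying flat; leave it where it is. This point is the centre of the ring.
- pliers_c (a point): Small pliers with red handles, about 155 long along x (jaws to +x) and 45 wide, 11 high, lying flat; leave them where they are. This point is near the pivot.
Mind the look-alikes: they are no part of the job. What is meant by the part that bears ringbox_c is not green, purple or turquoise, and is the smaller of those in its own colour.

How it is judged:
At the end, for the whole second after the job is handed in: Ring box, small tin, large tin and bottle within 15 mm (each tray axis) of their own pocket centres; anvil within 15 mm across and 30 mm along the long pocket, turned at most 0.3 rad; all on the pocket floor, upright within 0.1 rad, at rest; doming block, bangle and pliers moved under 20 mm (x of anvil_c in the frame of tray3 between 0.03 and 0.06 m and y of anvil_c in the frame of tray3 between -0.03 and 0.03 m and angle between the x axis of anvil_c and the y axis of tray3, either way round below 0.3 rad and (((x of ringbox_c in the frame of tray3 between -0.056 and -0.026 m and y of ringbox_c in the frame of tray3 between 0.03 and 0.06 m) and (x of smalltin_c in the frame of tray3 between -0.056 and -0.026 m and y of smalltin_c in the frame of tray3 between -0.06 and -0.03 m)) or ((x of ringbox_c in the frame of tray3 between -0.056 and -0.026 m and y of ringbox_c in the frame of tray3 between -0.06 and -0.03 m) and (x of smalltin_c in the frame of tray3 between -0.056 and -0.026 m and y of smalltin_c in the frame of tray3 between 0.03 and 0.06 m))) and (((x of bigtin_c in the frame of tray2 between -0.015 and 0.015 m and y of bigtin_c in the frame of tray2 between 0.03 and 0.06 m) and (x of bottle_c in the frame of tray2 between -0.015 and 0.015 m and y of bottle_c in the frame of tray2 between -0.06 and -0.03 m)) or ((x of bigtin_c in the frame of tray2 between -0.015 and 0.015 m and y of bigtin_c in the frame of tray2 between -0.06 and -0.03 m) and (x of bottle_c in the frame of tray2 between -0.015 and 0.015 m and y of bottle_c in the frame of tray2 between 0.03 and 0.06 m))) and height (world z) of anvil_c between 0.028 and 0.0355 m and angle between each of anvil_c, ringbox_c, bigtin_c, smalltin_c, bottle_c's own z axis and vertical below 0.1 rad and linear speed of each of anvil, ringbox, bigtin, smalltin, bottle below 0.02 m/s and height (world z) of ringbox_c between 0.024 and 0.0315 m and height (world z) of bigtin_c between 0.025 and 0.0325 m and height (world z) of smalltin_c between 0.024 and 0.0315 m and height (world z) of bottle_c between 0.033 and 0.0405 m); the robot touches nothing.
It fails at once if the doming block, the bangle or the pliers were moved by more than 20 mm (distance of any of domeblock_c, bangle_c, pliers_c from where it was at the start of the episode above 0.02 m).
It also fails if it takes over 120 s, if anything falls off the work surface, if the arm or the gripper's body presses on something with over 40 N, if the wrist force passes 120 N, or if a joint passes its speed limit or range.

## Working session

There is one attempt and no reset: what is moved stays moved. The work goes in short steps, Python scripts to look and compute and a shell command to move; the robot and the scene stay as the last step left them, time stands still between calls to the robot, and variables do not carry over. Pictures are saved under pics/ and viewed, about 12 in all and at most 16, crops included, and the job is handed in when it is done.

```bash
mkdir -p pics
cat > h.py <<'E'
from bench import *
import numpy as np, cv2
from scipy.spatial.transform import Rotation as R
def grab(n,f=None):
    s=get_state(); d=get_image(n)
    if n=="wrist":
        T=np.eye(4);T[:3,:3]=R.from_rotvec(s["tool_rot"]).as_matrix();T[:3,3]=s["position"]
        T=T@np.array(d["tool_from_camera"]);d["position"]=T[:3,3];d["rotation"]=T[:3,:3]
    d["M"]=np.asarray(d["rotation"]) if np.shape(d["rotation"])==(3,3) else R.from_rotvec(d["rotation"]).as_matrix()
    d["K"]=np.array([[d["fx"],0,d["cx"]],[0,d["fy"],d["cy"]],[0,0,1.]])
    if f: cv2.imwrite(f"pics/{f}.png",d["image"][:,:,::-1])
    return d
def ray(d,px):
    u=cv2.undistortPoints(np.array(px,float).reshape(-1,1,2),d["K"],np.array(d["D"],float)).reshape(-1,2)
    v=np.c_[u,np.ones(len(u))]@d["M"].T
    return np.array(d["position"]),v/np.linalg.norm(v,axis=1)[:,None]
def plane(d,px,z):
    p,v=ray(d,px); return p+v*((z-p[2])/v[:,2])[:,None]
def proj(d,P):
    M=d["M"].T; return cv2.projectPoints(np.array(P,float).reshape(-1,1,3),cv2.Rodrigues(M)[0],-M@np.array(d["position"]),d["K"],np.array(d["D"],float))[0].reshape(-1,2)
def tri(d1,p1,d2,p2):
    a,u=ray(d1,p1);b,v=ray(d2,p2);out=[]
    for x,y in zip(u,v):
        A=np.eye(3)-np.outer(x,x);B=np.eye(3)-np.outer(y,y)
        out.append(np.linalg.solve(A+B,A@a+B@b))
    return np.array(out)
E
python3 - <<'E'
from h import *
for n in("top","scene","wrist"):
    d=grab(n,n+"0");print(n,np.round(d["position"],3),np.round(d["M"],2).tolist(),d["fx"],d["D"])
s=get_state();print(s)
E
```

```text
top [ 0.411 -0.028  1.094] [[-0.01, -0.98, 0.19], [-1.0, 0.01, -0.0], [-0.0, -0.19, -0.98]] 494.89170409424435 [-0.03909184  0.          0.          0.          0.        ]
scene [1.336 0.596 0.738] [[-0.66, 0.44, -0.6], [0.75, 0.38, -0.54], [-0.01, -0.81, -0.58]] 418.18335213976144 [-0.03216168  0.          0.          0.          0.        ]
wrist [0.192 0.627 0.384] [[0.41, 0.88, 0.26], [0.91, -0.39, -0.12], [-0.0, 0.28, -0.96]] 323.1366823955196 [-0.04245828  0.          0.          0.          0.        ]
{'time': 0.15, 'joint_positions': array([-1.13989242,  0.32168672, -0.07009648,  1.45143807,  0.02262374,
        1.37079127, -0.05688739]), 'qd': array([-1.95171836e-03, -1.70002689e-05,  7.84267693e-04, -3.22072293e-03,
       -2.25863030e-03,  2.19094223e-04, -1.21651282e-03]), 'joint_torque': array([-2.24597761e-04, -4.91794789e+01, -4.04627044e-01, -3.12880182e+01,
       -6.39583077e-02,  4.04014438e-02,  9.88567649e-05]), 'position': array([0.26301311, 0.59393287, 0.22166904]), 'tool_rot': array([-6.49858359e-01, -3.07342632e+00,  2.39045148e-03]), 'ft_force': array([ 0.05791739, -0.11754697,  0.22342727]), 'torque': array([0.02638086, 0.0184168 , 0.00494996]), 'grip_width': 1.0014971996947544}
```

View pics/top0.png

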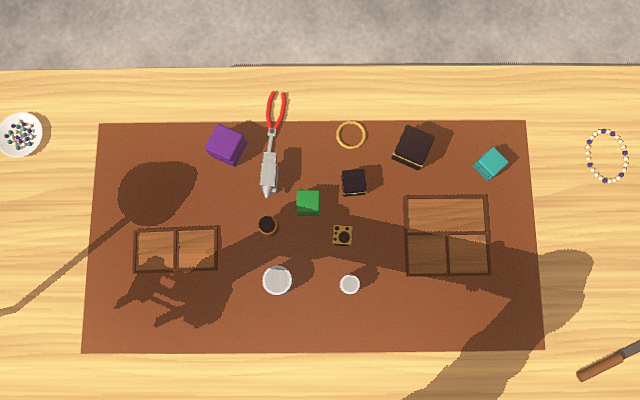

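View pics/scene0.png

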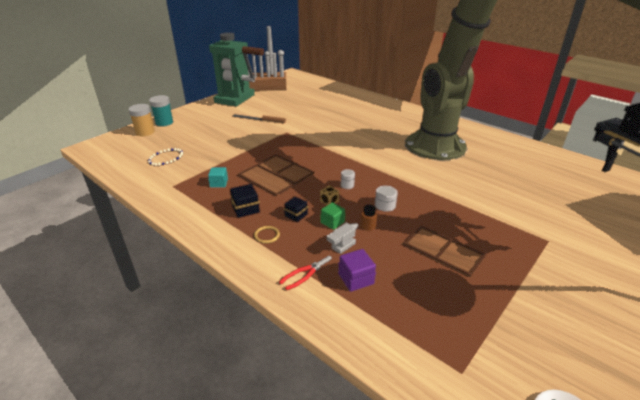

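Top view: two navy boxes with a brass seam, a large one at (413,147) and a small one at (354,182). There are also green (308,203), purple (226,145) and turquoise (491,163) boxes. The small navy box fits. I'll confirm it in one enlarged crop.

Run:
```python
import cv2
i=cv2.imread("pics/top0.png");cv2.imwrite("pics/topc.png",cv2.resize(i[88:302,225:505],None,fx=2.8,fy=2.8,interpolation=cv2.INTER_CUBIC))
i=cv2.imread("pics/scene0.png");cv2.imwrite("pics/scenec.png",cv2.resize(i[140:290,205:495],None,fx=2.75,fy=2.75,interpolation=cv2.INTER_CUBIC))
```

```text
(no output)
```

View pics/topc.png

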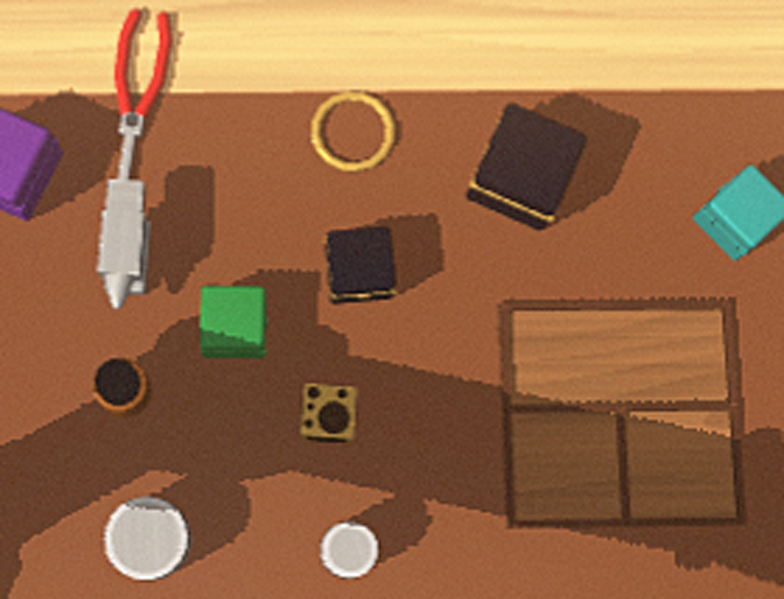

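View pics/scenec.png

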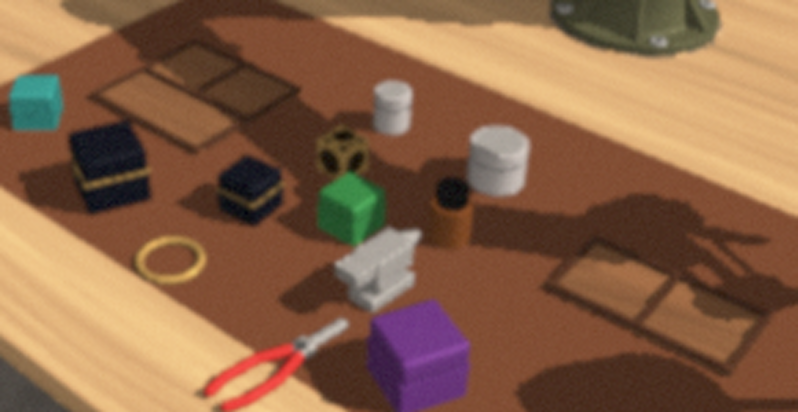

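The crop confirms it: the small navy box at top (354,182), scene (297,208), with a brass seam, is ringbox. The anvil's horn points down in the picture and its heel is close to the pliers' jaws. The bottle is at (267,225), the tins at (277,280) and (350,284). Next I triangulate.

Run:
```python
from h import *
t=grab("top");s=grab("scene")
T=dict(bottle=((119,383),(453,187)),small=((349,550),(393,90)),big=((147,538),(498,140)),ring=((361,260),(252,175)),green=((232,313),(351,193)),dome=((328,413),(343,136)),horn=((118,306),(419,235)),
purpleCtr=((-2,130),(418,327)),jaw=((126,182),(345,322)),pivot=((131,122),(300,348)),
t3a=((500,303),(195,150)),t3b=((735,298),(90,96)),t3c=((744,522),(197,43)),t3d=((508,526),(300,90)))
tc=lambda p:(p[0]/2.8+225,p[1]/2.8+88)
sc=lambda p:(p[0]/2.75+205,p[1]/2.75+140)
X={}
for k,(a,b) in T.items():
    X[k]=tri(t,[tc(a)],s,[sc(b)])[0];print(k,X[k].round(3))
a=[(134,228),(217,225),(219,270),(135,273)];b=[sc(p) for p in[(728,368),(545,285),(598,240),(770,310)]]
print(tri(t,a,s,b).round(3).tolist());
q=plane(t,a,.009);print(q.round(3).tolist(),q.mean(0))
q=plane(t,[tc(T[k][0])for k in("t3a","t3b","t3c","t3d")],.009);print(q.round(3).tolist(),q.mean(0))
print("anvil",plane(t,[tc(p) for p in[(107,181),(145,183),(136,272),(98,271)]],.056).round(3).tolist())
```

```text
bottle [0.559 0.093 0.062]
small [ 0.434 -0.079  0.047]
big [0.444 0.072 0.05 ]
ring [ 0.656 -0.091  0.042]
green [0.615 0.009 0.044]
dome [ 0.538 -0.065  0.042]
horn [0.621 0.098 0.041]
purpleCtr [0.753 0.192 0.072]
jaw [0.731 0.098 0.005]
pivot [0.784 0.092 0.006]
t3a [ 0.629 -0.205  0.007]
t3b [ 0.63  -0.393  0.003]
t3c [ 0.452 -0.389  0.002]
t3d [ 0.452 -0.205  0.004]
[[0.561, 0.395, 0.012], [0.567, 0.212, 0.007], [0.466, 0.209, -0.001], [0.462, 0.389, 0.009]]
[[0.561, 0.396, 0.009], [0.567, 0.211, 0.009], [0.468, 0.203, 0.009], [0.462, 0.388, 0.009]] [0.51461184 0.29942318 0.009     ]
[[0.629, -0.205, 0.009], [0.631, -0.394, 0.009], [0.453, -0.389, 0.009], [0.452, -0.204, 0.009]] [ 0.5411581  -0.29813956  0.009     ]
anvil [[0.718, 0.105, 0.056], [0.717, 0.075, 0.056], [0.646, 0.081, 0.056], [0.647, 0.111, 0.056]]
```

```bash
python3 -m jog '[[29,-54,5,0.05],[59,-109,10,0.11],[88,-163,15,0.16],[118,-218,20,0.21],[147,-272,25,0.26],[176,-326,30,0.32],[206,-381,30,0.37],[235,-435,30,0.42]]' 1 20
python3 - <<'E'
from h import *
d=grab("wrist","w1");s=get_state();print(s["position"],s["tool_rot"],s["joint_positions"].round(2))
for n,P in dict(big=(.444,.072,.05),bottle=(.559,.093,.066),t2=(.515,.299,.009)).items(): print(n,proj(d,[P]).round())
E
```

```text
time: 1.25
position: [0.4989, 0.1575, 0.2529]
tool_rot: [-0.008, 3.141, 0.001]
ft_force: [1.5, 0.9, -0.1]
grip_width: 1.0
[0.50299989 0.147055   0.25306513] [ 0.00891567  3.13777778 -0.00818619] [-0.61  0.03  0.28  1.73 -0.    1.38  1.23]
big [[243. 122.]]
bottle [[264. 224.]]
t2 [[429. 177.]]
```

View pics/w1.png

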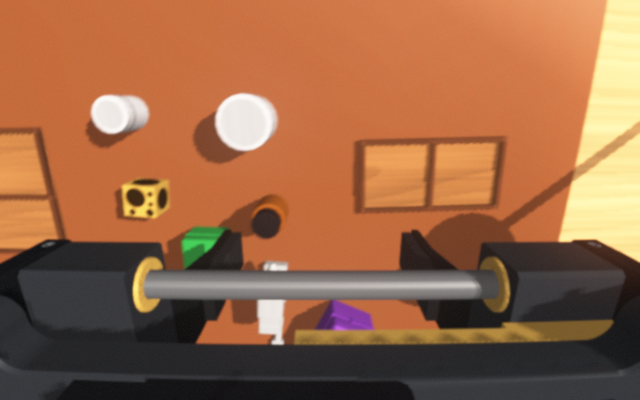

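The wrist view shows the big tin at (244,121), the bottle cap at (266,222), and tray2's outer corners at (356,141), (506,137), (503,206) and (358,212). Now a second fix, with the arm at rest.

```bash
cat > meas.py <<'E'
from h import *
def blobs(d,lo,hi,amin=150):
    m=cv2.inRange(cv2.cvtColor(d["image"],cv2.COLOR_RGB2HSV),lo,hi)
    c,_=cv2.findContours(m,cv2.RETR_EXTERNAL,cv2.CHAIN_APPROX_NONE)
    return [(cv2.contourArea(k),cv2.minAreaRect(k)) for k in c if cv2.contourArea(k)>amin]
E
python3 - <<'E'
from meas import *
d=grab("wrist","w2");t=grab("top")
print(get_state()["position"])
print("wrist bright");
for a,r in blobs(d,(0,0,215),(180,45,255)): 
    if r[0][1]<235: print(a,np.round(r[0],1),np.round(r[1],1),plane(d,[r[0]],.05).round(4))
print("top bright")
for a,r in blobs(t,(0,0,170),(180,40,255)):
    if 120<r[0][1]<320 and 100<r[0][0]<500: print(a,np.round(r[0],1),np.round(r[1],1),plane(t,[r[0]],.05).round(4))
q=plane(d,[(356,141),(506,137),(503,206),(358,212)],.009);print(q.round(3).tolist(),q.mean(0))
print(plane(d,[(266,222)],.066),plane(t,[(267.5,224.8)],.066))
E
```

```text
[0.49963827 0.15523413 0.25274673]
wrist bright
1407.5 [128.5 106.4] [38.5 51.6] [[ 0.4289 -0.0662  0.05  ]]
2527.0 [255.2 116.6] [57.2 56.3] [[0.4421 0.075  0.05  ]]
top bright
282.0 [349.5 284. ] [18. 19.] [[ 0.4348 -0.0785  0.05  ]]
626.0 [277. 280.] [28. 28.] [[0.4442 0.0726 0.05  ]]
495.0 [268.7 163.1] [14.1 68.1] [[0.6963 0.0932 0.05  ]]
[[0.475, 0.191, 0.009], [0.47, 0.38, 0.009], [0.561, 0.39, 0.009], [0.569, 0.196, 0.009]] [0.51859275 0.2893058  0.009     ]
[[0.56017982 0.08326068 0.066     ]] [[0.55833409 0.09211118 0.066     ]]
```

```bash
python3 -m jog '[[-18,-28,-40,0],[-36,-57,-80,0],[-55,-85,-120,0],[-55,-85,-160,0],[-55,-85,-165,0],[-55,-85,-165,0],[-55,-85,-165,0],[-55,-85,-165,0]]'
python3 - <<'E'
from h import *
for i in range(3):
    grab("top");s=get_state();print(s["position"].round(4),s["tool_rot"].round(3),s["qd"].round(3))
d=grab("wrist")
E
```

```text
time: 2.4
position: [0.4442, 0.0749, 0.0888]
tool_rot: [-0.006, 3.139, 0.001]
ft_force: [0.9, -0.7, -0.1]
grip_width: 1.003
[0.444  0.0748 0.0886] [-6.00e-03  3.14e+00  1.00e-03] [ 0.003  0.002  0.001  0.008 -0.    -0.002 -0.001]
[0.4438 0.0747 0.0883] [-5.00e-03  3.14e+00  1.00e-03] [ 0.003  0.002  0.002  0.007  0.    -0.004  0.001]
[0.4436 0.0745 0.0881] [-5.000e-03  3.141e+00  1.000e-03] [ 0.003  0.002  0.002  0.006 -0.001 -0.     0.   ]
```

```bash
python3 -m jog '[[0,0,-25,0],[0,0,-50,0],[0,0,-65,0],[0,0,-72,0],[0,0,-74,0],[0,0,-74,0],[0,0,-74,0],[0,0,-74,0]]'; python3 -m jog '[[0,0,0,0],[0,0,0,0],[0,0,0,0],[0,0,0,0],[0,0,0,0],[0,0,20,0],[0,0,60,0],[0,0,90,0]]' -1 20
python3 - <<'E'
from meas import *
d=grab("wrist","w3");s=get_state();print(s["position"].round(4),s["grip_width"])
E
```

```text
time: 3.6
position: [0.4435, 0.0745, 0.014]
tool_rot: [-0.005, 3.141, 0.001]
ft_force: [-0.2, -0.5, -0.0]
grip_width: 1.004
time: 4.6
position: [0.4432, 0.0744, 0.1047]
tool_rot: [-0.005, 3.141, 0.001]
ft_force: [0.7, 0.8, -1.1]
grip_width: 0.709
[0.4457 0.075  0.1084] 0.7116689184584658
```

```bash
python3 -m jog '[[10,20,30,0],[25,40,60,0],[40,60,90,0],[55,90,120,0],[70,116,140,0],[70,126,150,0],[70,126,150,0],[70,126,150,0]]'
python3 - <<'E'
from meas import *
d=grab("wrist","w4");s=get_state();print(s["position"].round(4),s["qd"].round(3))
d=grab("wrist","w4");s=get_state();print(s["position"].round(4),s["grip_width"])
cv2.imwrite("pics/w4c.png",cv2.resize(d["image"][60:260,260:560,::-1],None,fx=2.6,fy=2.6,interpolation=cv2.INTER_CUBIC))
E
```

```text
time: 5.65
position: [0.5124, 0.1988, 0.2524]
tool_rot: [0.003, -3.14, 0.002]
ft_force: [0.6, 0.2, -2.0]
grip_width: 0.709
[0.5125 0.1988 0.2526] [ 0.002 -0.001 -0.003 -0.003 -0.003 -0.001 -0.001]
[0.5126 0.1989 0.2527] 0.7091432525570731
```

View pics/w4c.png

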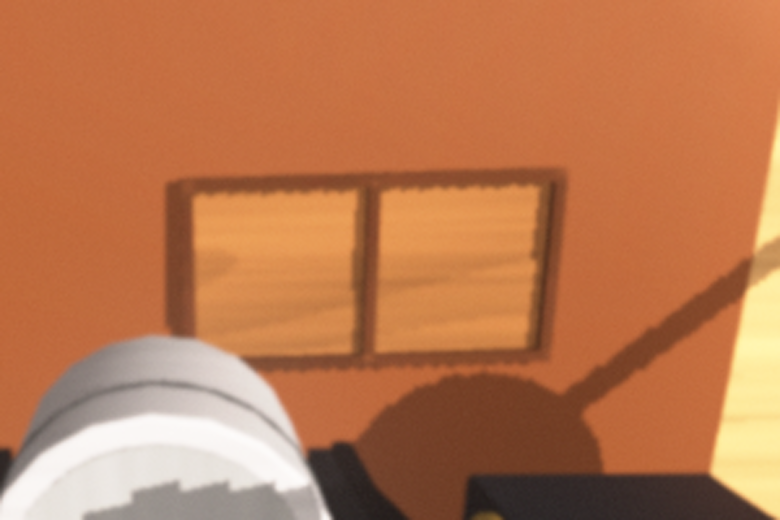

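The crop shows tray2's rim with corners at (168,182), (566,169) and (549,358), and the divider near x=369. I convert these to positions.

Run:
```python
from meas import *
d=grab("wrist");t=grab("top")
P=[(168,182),(566,169),(549,358),(370,176),(367,367),(370,187),(367,355)]
P=[(260+x/2.6,60+y/2.6) for x,y in P]
q=plane(d,P,.009);print(q.round(4)[:,:2].tolist());print((q[3]+q[4])/2,(q[0]+q[2])/2)
# height check: triangulate corners wrist/top
print(tri(d,P[:3],t,[(217,225),(134,228),(135,273)]).round(4).tolist())
```

```text
[[0.4692, 0.2045], [0.4621, 0.395], [0.5565, 0.3988], [0.4661, 0.3007], [0.5613, 0.3058], [0.4713, 0.301], [0.555, 0.3053]]
[0.51369724 0.3032064  0.009     ] [0.51283997 0.30161253 0.009     ]
[[0.5012, 0.1902, 0.1566], [0.4508, 0.1378, 0.6022], [0.4507, 0.2437, 0.3522]]
```

```bash
python3 -m jog '[[0,40,-30,0],[0,85,-70,0],[0,125,-110,0],[0,146,-150,0],[0,146,-185,0],[0,146,-200,0],[0,146,-205,0],[0,146,-205,0]]'; python3 -m jog '[[0,0,-12,0],[0,0,-22,0],[0,0,-28,0],[0,0,-30,0],[0,0,-31,0],[0,0,-31,0],[0,0,-31,0],[0,0,-31,0]]'
```

```text
time: 6.85
position: [0.5141, 0.3463, 0.0498]
tool_rot: [-0.004, 3.14, 0.002]
ft_force: [-0.1, 0.9, -0.9]
grip_width: 0.707
time: 7.85
position: [0.5133, 0.3465, 0.0177]
tool_rot: [-0.005, 3.141, 0.001]
ft_force: [-0.3, -0.6, -1.9]
grip_width: 0.705
```

```bash
python3 -m jog '[[0,0,0,0],[0,0,0,0],[0,0,0,0],[0,0,0,0],[0,0,30,0],[0,0,70,0],[0,0,100,0],[10,-40,110,0]]' 0.75; python3 -m jog '[[8,-50,0,0],[16,-105,0,0],[24,-160,0,0],[35,-206,0,0],[35,-214,0,0],[35,-214,0,0],[35,-214,0,0],[35,-214,0,0]]' 0.7
python3 - <<'E'
from meas import *
d=grab("wrist","w5");s=get_state();print(s["position"].round(4),s["qd"].round(3))
E
```

```text
time: 8.85
position: [0.5228, 0.3109, 0.1302]
tool_rot: [-0.016, 3.139, 0.007]
ft_force: [0.9, -0.0, -0.4]
grip_width: 0.878
time: 9.85
position: [0.5579, 0.0942, 0.1275]
tool_rot: [0.01, -3.141, -0.001]
ft_force: [-0.8, -0.2, -0.3]
grip_width: 0.847
[0.558  0.0939 0.1275] [ 0.003 -0.001  0.005 -0.     0.003  0.001  0.003]
```

View pics/w5.png

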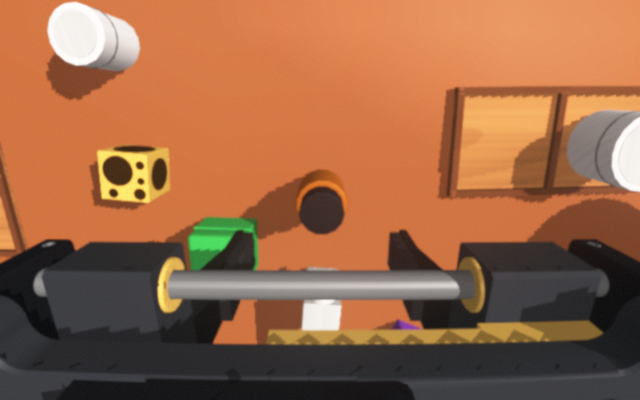

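The bottle cap at (322,211) is centred between the jaws, and the big tin is in the far pocket. Descend and grip.

```bash
python3 - <<'E'
from meas import *
d=grab("wrist");print(plane(d,[(322,211)],.066))
E
python3 -m jog '[[0,0,-35,0],[0,0,-70,0],[0,0,-95,0],[0,0,-110,0],[0,0,-115,0],[0,0,-116,0],[0,0,-116,0],[0,0,-116,0]]'; python3 -m jog '[[0,0,0,0],[0,0,0,0],[0,0,0,0],[0,0,0,0],[0,0,0,0],[0,0,20,0],[0,0,60,0],[0,0,100,0]]' -1 20
```

```text
[[0.55780868 0.09579083 0.066     ]]
time: 10.95
position: [0.5588, 0.0925, 0.0124]
tool_rot: [-0.005, 3.14, 0.001]
ft_force: [-0.2, 0.7, -0.2]
grip_width: 0.851
time: 11.95
position: [0.5576, 0.0921, 0.1121]
tool_rot: [0.005, -3.14, 0.001]
ft_force: [1.0, -0.4, 0.4]
grip_width: 0.477
```

```bash
python3 -m jog '[[-12,50,0,0],[-25,100,0,0],[-38,145,0,0],[-42,164,0,0],[-42,164,-30,0],[-42,164,-50,0],[-42,164,-60,0],[-42,164,-60,0]]'; python3 -m jog '[[0,0,-15,0],[0,0,-25,0],[0,0,-32,0],[0,0,-35,0],[0,0,-36,0],[0,0,-36,0],[0,0,-36,0],[0,0,-36,0]]'; python3 -m jog '[[0,0,0,0],[0,0,0,0],[0,0,0,0],[0,0,0,0],[0,0,30,0],[0,0,70,0],[0,0,110,0],[0,0,150,0]]' 0.4; python3 -m jog '[[-10,-55,0,0],[-20,-110,0,0],[-30,-165,0,0],[-40,-220,0,0],[-50,-260,0,0],[-50,-260,0,0],[-50,-260,0,0],[-50,-260,0,0]]' 0.7
python3 - <<'E'
from meas import *
d=grab("wrist","w6");s=get_state();print(s["position"].round(4),s["joint_positions"].round(2))
E
```

```text
time: 12.95
position: [0.5161, 0.2554, 0.051]
tool_rot: [0.003, -3.141, 0.002]
ft_force: [-0.7, 0.1, -1.0]
grip_width: 0.478
time: 13.95
position: [0.5163, 0.2564, 0.0158]
tool_rot: [-0.005, 3.141, 0.0]
ft_force: [0.2, -0.6, -0.8]
grip_width: 0.474
time: 14.95
position: [0.516, 0.2563, 0.1669]
tool_rot: [-0.005, 3.141, 0.0]
ft_force: [0.3, -0.1, 0.2]
grip_width: 0.699
time: 15.95
position: [0.4664, -0.0023, 0.1655]
tool_rot: [-0.009, 3.142, 0.0]
ft_force: [-0.9, -1.4, 0.4]
grip_width: 0.85
[ 0.4664 -0.0023  0.1655] [-0.46 -0.05  0.4   1.98  0.02  1.21  1.51]
```

View pics/w6.png

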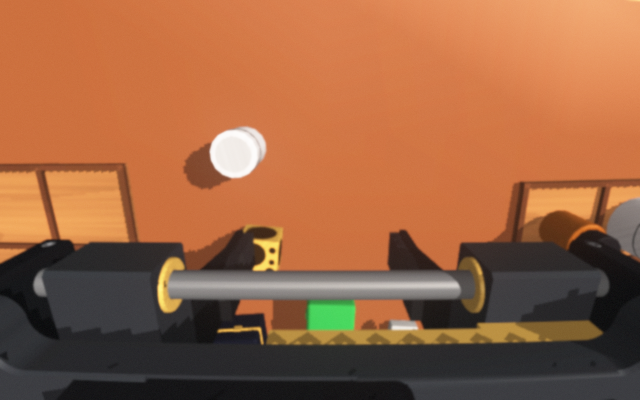

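```bash
python3 - <<'E'
from meas import *
d=grab("wrist");t=grab("top");print(plane(d,[(235.5,153)],.048),tri(d,[(235.5,153)],t,[(349.5,284)]),plane(t,[(349.5,284)],.048))
E
python3 -m jog '[[-10,-25,-20,0],[-20,-50,-40,0],[-32,-74,-60,0],[-32,-74,-70,0],[-32,-74,-70,0],[-32,-74,-70,0],[-32,-74,-70,0],[-32,-74,-70,0]]'
```

```text
[[ 0.43253741 -0.07582876  0.048     ]] [[ 0.43493479 -0.07938009  0.034068  ]] [[ 0.43485081 -0.07856238  0.048     ]]
time: 17.1
position: [0.4346, -0.0773, 0.096]
tool_rot: [-0.006, 3.141, 0.0]
ft_force: [-0.3, -0.5, -0.4]
grip_width: 0.85
```

```bash
python3 -m jog '[[0,0,-30,0],[0,0,-55,0],[0,0,-73,0],[0,0,-81,0],[0,0,-83,0],[0,0,-83,0],[0,0,-83,0],[0,0,-83,0]]'; python3 -m jog '[[0,0,0,0],[0,0,0,0],[0,0,0,0],[0,0,0,0],[0,0,0,0],[0,0,20,0],[0,0,60,0],[0,0,100,0]]' -1 20;  python3 -m jog '[[15,-20,30,0],[30,-45,60,0],[45,-75,90,0],[60,-105,130,0],[66,-122,140,0],[66,-122,140,0],[66,-122,140,0],[66,-122,140,0]]'
python3 - <<'E'
from meas import *
d=grab("wrist");d=grab("wrist","w7");s=get_state();print(s["position"].round(4),s["joint_positions"].round(2),s["qd"].round(3))
cv2.imwrite("pics/w7c.png",cv2.resize(d["image"][20:240,0:340,::-1],None,fx=2.35,fy=2.35,interpolation=cv2.INTER_CUBIC))
E
```

```text
time: 18.1
position: [0.4346, -0.0776, 0.013]
tool_rot: [-0.005, 3.141, 0.0]
ft_force: [0.8, 0.4, 1.0]
grip_width: 0.853
time: 19.1
position: [0.4336, -0.0776, 0.1134]
tool_rot: [0.005, -3.141, 0.0]
ft_force: [0.4, 0.4, -0.1]
grip_width: 0.481
time: 20.1
position: [0.4996, -0.1983, 0.2516]
tool_rot: [0.008, -3.14, -0.002]
ft_force: [-0.7, -0.5, -0.5]
grip_width: 0.477
[ 0.4998 -0.1986  0.252 ] [-0.27  0.07  0.63  1.71 -0.04  1.38  1.94] [ 0.003  0.     0.005 -0.008  0.001  0.001  0.001]
```

View pics/w7c.png

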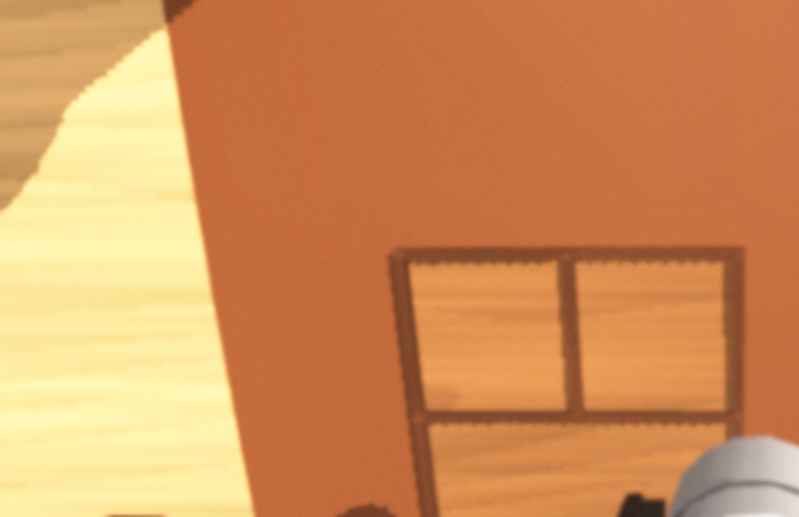

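Tray3 in the crop: low-x corners at (390,252) and (744,247), divider from (567,256) to the T at (576,414).

Run:
```python
from meas import *
d=grab("wrist");t=grab("top")
P=[(x/2.35,20+y/2.35) for x,y in [(390,252),(744,247),(567,256),(576,414)]]
q=plane(d,P,.009);print(q.round(4).tolist())
y=(q[1]-q[0])[:2];y/=np.linalg.norm(y);x=np.array([y[1],-y[0]]);print("yaw",np.arctan2(x[1],x[0]))
c1=(q[0]+q[1])[:2]/2+.089*x; c2=q[3][:2]-.004*x; print(c1,c2)
tc=lambda p:(p[0]/2.8+225,p[1]/2.8+88)
print("tri",tri(d,P[:2],t,[tc((744,522)),tc((508,526))]).round(4).tolist())
```

```text
[[0.4529, -0.3902, 0.009], [0.4506, -0.2028, 0.009], [0.4553, -0.296, 0.009], [0.542, -0.2965, 0.009]]
yaw 0.012787160712833494
[ 0.54074192 -0.29534193] [ 0.53798868 -0.29650523]
tri [[0.4526, -0.3864, 0.0168], [0.4508, -0.2029, 0.0177]]
```

```bash
python3 -m jog '[[0,-40,-30,0],[0,-85,-70,0],[0,-125,-110,0],[0,-142,-150,0],[0,-142,-185,0],[0,-142,-200,0],[0,-142,-205,0],[0,-142,-205,0]]'; python3 -m jog '[[0,0,-12,0],[0,0,-22,0],[0,0,-28,0],[0,0,-30,0],[0,0,-31,0],[0,0,-31,0],[0,0,-31,0],[0,0,-31,0]]'; python3 -m jog '[[0,0,0,0],[0,0,0,0],[0,0,0,0],[0,0,0,0],[0,0,30,0],[0,0,70,0],[0,0,110,0],[0,0,150,0]]' 0.5; python3 -m jog '[[20,50,0,0],[35,100,0,0],[55,155,0,0],[75,205,0,0],[90,250,0,0],[90,250,0,0],[90,250,0,0],[90,250,0,0]]' 0.9
python3 - <<'E'
from meas import *
d=grab("wrist");d=grab("wrist","w8");s=get_state();print(s["position"].round(4),s["joint_positions"].round(2))
E
```

```text
time: 21.3
position: [0.501, -0.3416, 0.0486]
tool_rot: [-0.006, 3.14, -0.001]
ft_force: [0.2, 0.6, -0.9]
grip_width: 0.476
time: 22.3
position: [0.5003, -0.3417, 0.0167]
tool_rot: [-0.005, 3.141, 0.0]
ft_force: [-0.4, 0.0, -1.2]
grip_width: 0.478
time: 23.3
position: [0.5, -0.3416, 0.1679]
tool_rot: [-0.005, 3.141, 0.0]
ft_force: [-0.2, 0.2, 0.5]
grip_width: 0.752
time: 24.3
position: [0.5897, -0.0936, 0.1667]
tool_rot: [-0.001, 3.142, -0.001]
ft_force: [-0.2, -0.2, 0.3]
grip_width: 0.952
[ 0.5898 -0.0933  0.1667] [-0.4   0.27  0.61  1.68 -0.16  1.24  1.81]
```

View pics/w8.png

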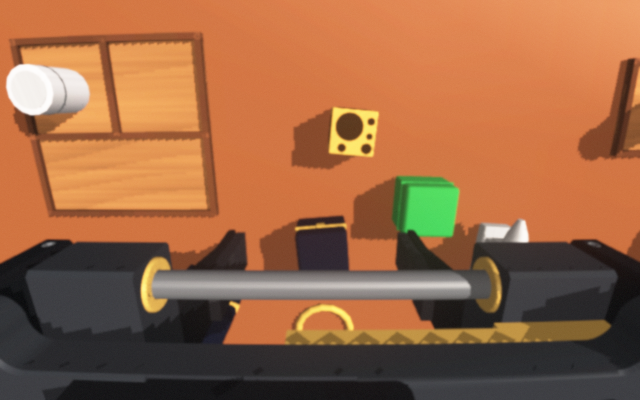

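Small tin sits in the far pocket at (48,90). The ring box is at (322,245), nearly aligned with the jaws. I take its pose from the top view corners.

Run:
```python
from meas import *
t=grab("top","top1")
hsv=cv2.cvtColor(t["image"],cv2.COLOR_RGB2HSV)[165:200,335:375]
m=cv2.inRange(hsv,(0,0,0),(180,255,55));c=max(cv2.findContours(m,0,1)[0],key=cv2.contourArea)
r=cv2.minAreaRect(c);b=cv2.boxPoints(r)+[335,165];print(r,b.round(1).tolist())
q=plane(t,b,.048);print(q.round(4).tolist(),q.mean(0))
e=(q[1]-q[0]);print("ang",np.arctan2(e[1],e[0]),[np.linalg.norm(q[i]-q[i-1]).round(4) for i in range(4)])
d=grab("wrist");a=plane(d,[(297,230),(347,226)],.048);print(a.round(4).tolist(),"mid",a.mean(0),np.arctan2(*(a[1]-a[0])[:2]))
print("tri",tri(d,[(322,228)],t,[(350+0,190)]))
```

```text
Traceback (most recent call last):
ValueError: max() iterable argument is empty
```

Run:
```python
from meas import *
t=grab("top")
img=cv2.imread("pics/top0.png")
hsv=cv2.cvtColor(img,cv2.COLOR_BGR2HSV)[165:200,335:375]
m=cv2.inRange(hsv,(0,0,0),(180,255,60));c=max(cv2.findContours(m,0,1)[0],key=cv2.contourArea)
r=cv2.minAreaRect(c);b=cv2.boxPoints(r)+[335,165];print(r,b.round(1).tolist())
q=plane(t,b,.048);print(q.round(4).tolist(),q.mean(0))
d=grab("wrist");a=plane(d,[(297,230),(347,226)],.048);print(a.round(4).tolist(),"mid",a.mean(0),np.arctan2(*(a[1]-a[0])[:2]))
print("tri",tri(d,[(297,230),(347,226)],t,[(225+396/2.8,88+288/2.8),(225+331/2.8,88+294/2.8)][::1]))
```

```text
((18.52475357055664, 17.24752426147461), (25.273944854736328, 22.686847686767578), 84.2894058227539) [[341.0, 170.8], [363.6, 168.5], [366.1, 193.7], [343.5, 196.0]]
[[0.6783, -0.0642, 0.048], [0.6829, -0.1135, 0.048], [0.6269, -0.1177, 0.048], [0.6223, -0.0688, 0.048]] [ 0.65262287 -0.09106818  0.048     ]
[[0.6284, -0.1139, 0.048], [0.6243, -0.0672, 0.048]] mid [ 0.62634674 -0.09058778  0.048     ] -0.08606349799204308
tri [[ 0.63776311 -0.11811354  0.02566545]
 [ 0.63063579 -0.06745568  0.03473287]]
```

```bash
python3 -m jog '[[25,0,0,0.03],[50,1,-10,0.06],[64,1,-30,0.09],[64,1,-60,0.09],[64,1,-80,0.09],[64,1,-80,0.09],[64,1,-80,0.09],[64,1,-80,0.09]]'; python3 -m jog '[[0,0,-25,0],[0,0,-50,0],[0,0,-65,0],[0,0,-72,0],[0,0,-74,0],[0,0,-74,0],[0,0,-74,0],[0,0,-74,0]]'; python3 -m jog '[[0,0,0,0],[0,0,0,0],[0,0,0,0],[0,0,0,0],[0,0,0,0],[0,0,20,0],[0,0,60,0],[0,0,90,0]]' -1 20
```

```text
time: 25.55
position: [0.6551, -0.0908, 0.0881]
tool_rot: [-0.146, 3.136, -0.0]
ft_force: [0.7, 0.7, 0.1]
grip_width: 0.947
time: 26.55
position: [0.6545, -0.0907, 0.0131]
tool_rot: [-0.146, 3.137, 0.0]
ft_force: [-0.1, -0.4, -0.0]
grip_width: 0.95
time: 27.55
position: [0.6549, -0.0909, 0.1056]
tool_rot: [-0.146, 3.136, -0.0]
ft_force: [0.1, 1.1, -0.6]
grip_width: 0.57
```

```bash
python3 -m jog '[[-35,-36,0,-0.02],[-75,-78,0,-0.04],[-115,-119,0,-0.06],[-150,-155,0,-0.08],[-155,-161,-20,-0.08],[-155,-161,-45,-0.08],[-155,-161,-55,-0.08],[-155,-161,-55,-0.08]]'; python3 -m jog '[[0,0,-12,0],[0,0,-22,0],[0,0,-28,0],[0,0,-30,0],[0,0,-31,0],[0,0,-31,0],[0,0,-31,0],[0,0,-31,0]]'; python3 -m jog '[[0,0,0,0],[0,0,0,0],[0,0,0,0],[0,0,0,0],[0,0,30,0],[0,0,70,0],[0,0,110,0],[0,0,150,0]]' 0.55; python3 -m jog '[[20,60,0,0],[35,118,0,0],[50,175,0,0],[65,232,0,0],[80,290,0,0],[91,347,0,0],[91,347,0,0],[91,347,0,0]]' 0.5
python3 - <<'E'
from meas import *
d=grab("wrist");d=grab("wrist","w9");s=get_state();print(s["position"].round(4),s["joint_positions"].round(2))
E
```

```text
time: 28.55
position: [0.4992, -0.2515, 0.0478]
tool_rot: [0.021, -3.141, -0.0]
ft_force: [0.4, -0.4, -0.2]
grip_width: 0.571
time: 29.55
position: [0.4993, -0.2517, 0.0168]
tool_rot: [-0.021, 3.141, 0.0]
ft_force: [0.4, 0.8, -0.2]
grip_width: 0.57
time: 30.55
position: [0.499, -0.2517, 0.1679]
tool_rot: [-0.02, 3.141, 0.0]
ft_force: [1.0, -1.0, -0.2]
grip_width: 0.776
time: 31.55
position: [0.59, 0.0948, 0.1664]
tool_rot: [0.021, -3.141, 0.002]
ft_force: [0.0, -1.1, -1.0]
grip_width: 0.75
[0.5902 0.0933 0.1666] [-0.61  0.26  0.48  1.68 -0.12  1.24  1.48]
```

View pics/w9.png

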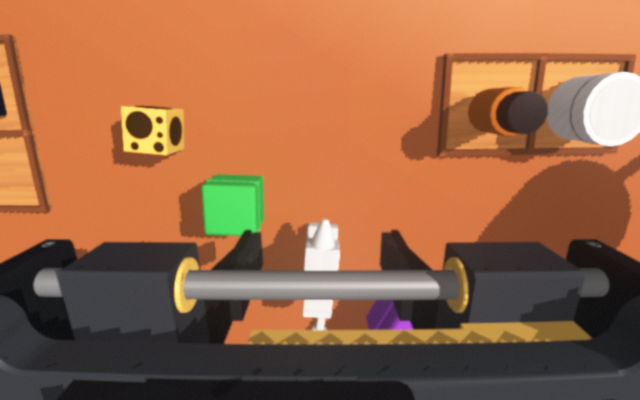

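Run:
```python
from meas import *
d=grab("wrist")
q=plane(d,[(323,220),(318,317),(304,316),(331,317)],.05);print(q.round(4).tolist(),(q[0]+q[1])/2)
cv2.imwrite("pics/w9c.png",cv2.resize(d["image"][190:350,240:420,::-1],None,fx=3.6,fy=3.6,interpolation=cv2.INTER_CUBIC))
```

```text
[[0.6178, 0.0965, 0.05], [0.7232, 0.0926, 0.05], [0.7222, 0.0784, 0.05], [0.7231, 0.1059, 0.05]] [0.6705176 0.094577  0.05     ]
```

View pics/w9c.png

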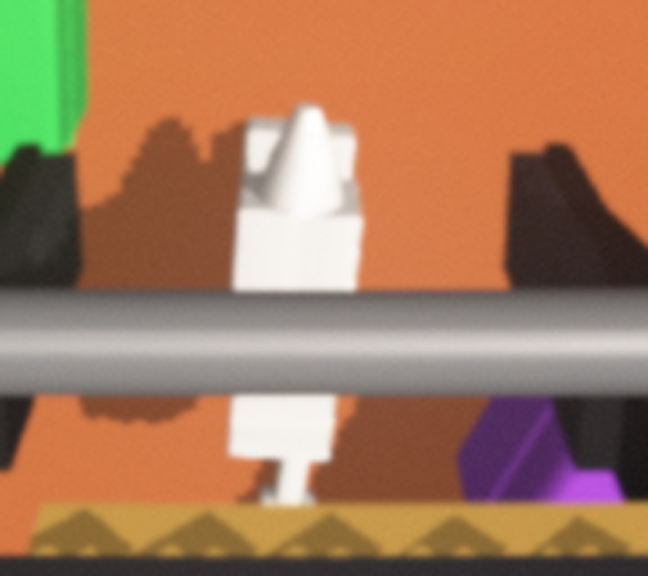

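The anvil's horn tip is at (326,219) and its heel end at (318,318). The pliers' jaw tip sits right beside or under the heel overhang, so I go straight down and straight up.

```bash
python3 -m jog '[[30,0,0,-0.03],[60,0,-10,-0.06],[79,-1,-30,-0.08],[79,-1,-55,-0.08],[79,-1,-70,-0.08],[79,-1,-72,-0.08],[79,-1,-72,-0.08],[79,-1,-72,-0.08]]' 0.5; python3 -m jog '[[0,0,-25,0],[0,0,-50,0],[0,0,-65,0],[0,0,-75,0],[0,0,-79,0],[0,0,-80,0],[0,0,-80,0],[0,0,-80,0]]'; python3 -m jog '[[0,0,0,0],[0,0,0,0],[0,0,0,0],[0,0,0,0],[0,0,0,0],[0,0,15,0],[0,0,45,0],[0,0,80,0]]' -1 45;  python3 -m jog '[[0,0,20,0],[0,0,40,0],[0,0,60,0],[0,0,60,0],[0,0,60,0],[0,0,60,0],[0,0,60,0],[0,0,60,0]]'
```

```text
time: 32.7
position: [0.6698, 0.0945, 0.0959]
tool_rot: [0.105, 3.138, 0.001]
ft_force: [-0.1, 0.9, 1.0]
grip_width: 0.748
time: 33.7
position: [0.6695, 0.0944, 0.0152]
tool_rot: [0.105, 3.139, 0.001]
ft_force: [0.3, -0.3, -1.3]
grip_width: 0.746
time: 34.7
position: [0.6681, 0.0944, 0.0947]
tool_rot: [-0.105, -3.137, 0.001]
ft_force: [0.9, 0.8, -4.1]
grip_width: 0.359
time: 35.7
position: [0.669, 0.0943, 0.1542]
tool_rot: [-0.105, -3.139, 0.0]
ft_force: [0.7, 0.5, -4.4]
grip_width: 0.365
```

```bash
python3 -m jog '[[-10,-49,0,-0.18],[-21,-98,0,-0.36],[-31,-147,0,-0.54],[-42,-196,0,-0.72],[-52,-244,0,-0.9],[-63,-293,0,-1.08],[-73,-342,0,-1.26],[-84,-391,0,-1.44]]'; python3 -m jog '[[0,0,0,-0.05],[0,0,-20,-0.05],[0,0,-40,-0.05],[0,0,-60,-0.05],[0,0,-80,-0.05],[0,0,-95,-0.05],[0,0,-95,-0.05],[0,0,-95,-0.05]]'
python3 - <<'E'
from meas import *
d=grab("wrist","w10");s=get_state();print(s["position"].round(4),s["tool_rot"],s["joint_positions"].round(2))
E
```

```text
time: 36.7
position: [0.5851, -0.2978, 0.1548]
tool_rot: [2.155, 2.285, 0.001]
ft_force: [0.4, 0.3, -4.0]
grip_width: 0.363
time: 37.7
position: [0.5856, -0.2971, 0.0602]
tool_rot: [2.205, 2.236, 0.0]
ft_force: [0.4, 0.1, -3.3]
grip_width: 0.363
[ 0.5858 -0.2972  0.0606] [2.20466829e+00 2.23551146e+00 8.39942950e-04] [-0.18  0.57  0.82  1.64 -0.45  1.13  0.77]
```

View pics/w10.png

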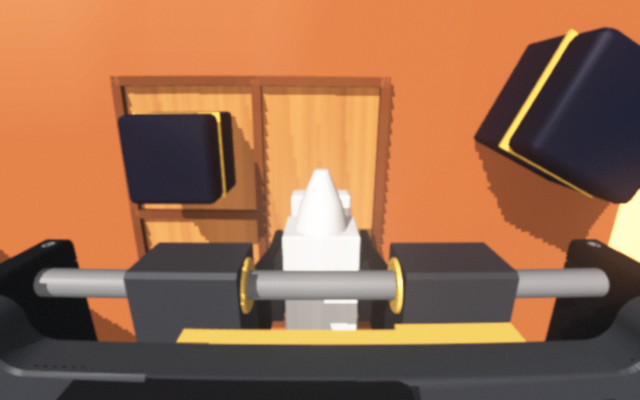

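The anvil hangs upright over the long pocket, and the ring box is centred in its pocket. Lower and release.

```bash
python3 -m jog '[[0,0,-15,0],[0,0,-27,0],[0,0,-35,0],[0,0,-39,0],[0,0,-41,0],[0,0,-41,0],[0,0,-41,0],[0,0,-41,0]]'; python3 -m jog '[[0,0,0,0],[0,0,0,0],[0,0,0,0],[0,0,0,0],[0,0,30,0],[0,0,70,0],[0,0,110,0],[0,0,160,0]]' 0.3;  python3 -m jog '[[-10,60,20,0],[-20,120,40,0],[-30,180,60,0],[-40,240,60,0],[-50,295,60,0],[-50,295,60,0],[-50,295,60,0],[-50,295,60,0]]'
python3 - <<'E'
from meas import *
d=grab("top","top2");s=grab("scene","scene2");s=get_state();print(s["position"].round(4))
i=d["image"][80:300,100:510,::-1];cv2.imwrite("pics/top2c.png",cv2.resize(i,None,fx=1.95,fy=1.95,interpolation=cv2.INTER_CUBIC))
E
```

```text
time: 38.75
position: [0.5853, -0.2967, 0.0187]
tool_rot: [2.205, 2.237, 0.0]
ft_force: [0.8, -0.2, -4.8]
grip_width: 0.359
time: 39.75
position: [0.5847, -0.2962, 0.1793]
tool_rot: [-2.205, -2.236, 0.001]
ft_force: [0.2, 0.6, 0.6]
grip_width: 0.649
time: 40.75
position: [0.5353, -0.0038, 0.2387]
tool_rot: [2.209, 2.233, -0.0]
ft_force: [0.4, 0.3, -0.9]
grip_width: 0.651
[ 0.5353 -0.0035  0.2386]
```

View pics/top2c.png

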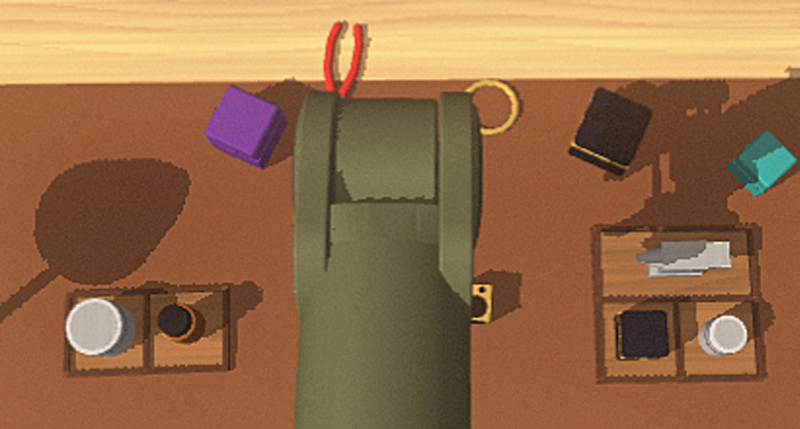

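View pics/scene2.png

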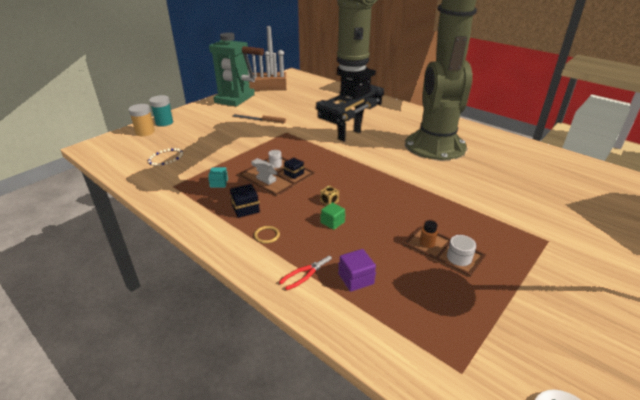

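All five stand in their pockets, and the pliers, bangle and block look unmoved. A numeric check from the top view:

Run:
```python
from meas import *
t=grab("top")
c=lambda p:(100+p[0]/1.95,80+p[1]/1.95)
def fr(o,yaw,P): return (R.from_euler("z",-yaw).as_matrix()@(P-np.array(o)))[:2].round(4)
for n,p,z,o,y in [("big",(96,326),.054,(.514,.301,0),.035),("bottle",(177,322),.07,(.514,.301,0),.035),("small",(727,335),.052,(.540,-.297,0),.012),("ring",(641,333),.052,(.540,-.297,0),.012),("anvil horn",(638,258),.05,(.540,-.297,0),.012),("anvil heel",(731,254),.058,(.540,-.297,0),.012)]:
    P=plane(t,[c(p)],z)[0];print(n,fr(o,y,P))
```

```text
big [0.0016 0.0423]
bottle [ 0.0006 -0.0503]
small [-0.0414 -0.0424]
ring [-0.0371  0.0509]
anvil horn [0.0453 0.0489]
anvil heel [ 0.0463 -0.0517]
```

All are within about 6 mm of centre, and the anvil is aligned. Handing in.

```bash
python3 -c "
from bench import *
print(close_job())"
```

```text
the job is handed in; nothing more can be done
None
```

I've made up both kits and handed the job in at about 41 s of robot time. The handover gives no verdict, so the result rests on my own checks.

- **Ring kit (tray3):** the anvil lies lengthwise in the long pocket, with the ring box and the small tin in the two square pockets. The ring box is the smaller of the two navy ones.
- **Beading kit (tray2):** the large tin and the amber bottle are in one pocket each.

**Last checks, from the top camera:** the ring box, tins and bottle are within about 6 mm of their pocket centres on each tray axis (limit 15 mm). The anvil is about 1 mm off centre both across and along the pocket, and turned by about 0.01 rad. The last top and scene pictures show everything standing upright in its pocket and the gripper clear. By eye, the doming block, bangle and pliers have not moved; I did not measure them again.

**Disagreements:**
- The tray centres came out 2–3 mm apart between the wrist and top cameras; I used values in between.
- My triangulated heights for tray2's rim were invalid, because I matched the corners in the wrong order. I had only the rougher first reading (-1 to 12 mm), so I used the stated 9 mm.
- Tray3's rim triangulated at 17 mm from the wrist and top cameras, against 2–7 mm in the first two views and 9 mm in the text. I used 9 mm there too.
- The small tin's top came out at 47 mm and then 34 mm, against 48 mm in the text. The ring box's top came out at 42 mm and then 26–35 mm, also against 48 mm.

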